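Change over the embroidery thread rack

ROBOT

A 6-joint arm with a two-finger parallel gripper is mounted at the origin on the work surface. World frame = base frame: x ahead of the robot, y to its left, z up, the work surface at z = 0. Lengths are in m, angles in rad, forces in N, time in s.
With the tool pointing down it reaches from about 0.275 to 0.825 m from the base axis. Payload 4.9 kg.
Tool frame: the origin (TCP) lies between the finger pads; the fingertips stand 8 mm ahead of it and the grasp point (between the pads) lies 11 mm behind it; z points along the fingers, y is the line along which they close (so a half turn about z gives the same grasp; the last joint's range is limited). The gripper opens to 85 mm and grips with 20 to 120 N. Pads are 22 mm wide; open, the fingers measure 114 mm over their backs; the gripper's body (76 mm by 85 mm) begins 54 mm behind the grasp point. The pads swing forward as they close: fully open they stand 13 mm farther back than shut.
Start: joints at [1.132, 0.326, -0.193, 1.052, 0, 1.437], TCP at [0.165, 0.525, 0.239] pointing down, gripper open.
Joint ranges: [-2.65, 2.65], [-0.97, 1.79], [-1.3, 1.35], [-1.93, 2.1], [-1.47, 1.37], [-3.14, 3.14]. Speed limits (rad/s): [2.57, 2.57, 3.14, 3.14, 3.14, 3.14].

INTERFACE

Orientations are given as a rotation vector (axis times angle).
In Python, from bench import move_pose, servo_line, movej, set_gripper, wait, solve_ik, observe, grab_frame, IKError, finish_job gives the robot as it stands. Calls block until the motion is done:
- move_pose(position, orientation): joint-space move of the TCP to a pose.
- servo_line(position, rotation=None, rate=0.15, threshold=None): straight line of the TCP; rotation=None keeps the orientation; rate is the mean speed in m/s. With threshold (N) it stops when the force on the tool has changed by that much, and returns True; else False.
- movej(angles): joint-space move.
- set_gripper(opening, effort=None): finger opening in m; effort is the grip in N (None keeps the last); returns when the fingers have stopped.
- wait(seconds).
- solve_ik(position, orientation): joint angles nearest the present ones, or None.
- observe(): the state.
- grab_frame(name): name is "side" or "top"; returns a dict with "frame" (480x640x3 uint8, red, green, blue), "depth" (480x640 float32, m along the optical axis (not along the pixel's ray), 0 where there is no reading), "fx", "fy", "cx", "cy" (pixels), "R" (3x3) and "t" (3): a world point X has camera coordinates R X + t. Camera axes: x right, y down, z forward; pixel columns grow to the right and rows downward; lengths in m; the calibration is good to about 2 mm. A picture is of the moment at which its call begins.
A pose or a line that the arm cannot do raises IKError and nothing moves.
- finish_job(): hands the job in; it is judged then, once.
The state is a dict: "time": time; "q": joint angles; "qd": joint speeds; "effort": joint torques, N m; "tool_pos": TCP position; "tcp_rot": TCP orientation; "wrist_force": force on the tool from outside, world axes, zero at the start; "ft_torque": the same for the moment, N m; "gripper_width": finger opening in m; "finger_force": force on a finger pad.
Only numpy, scipy, OpenCV 4.12 (cv2) and the standard library are available. Lean on these libraries where they do the work, as an engineer would, in place of code of your own. Each camera call takes 0.05 s, during which the arm holds its last target. There are 200 camera calls.

TASK

Load the thread rack for the next design: on the pegs beside the white spool put red on its left and blue on its right, so that white stands between them in its row, and in the other row put yellow on the peg to the left of the black spool (left and right as the robot sees the rack), every spool upright and fully down on the rack. Press the threading hook's handle into the spring clip strip, centred across the two pairs of jaws and fully home, ready for threading. The white and black spools stay on their pegs and the green spool stays where it stands.

Things in the scene. Friction and masses are not known exactly. Their poses are not given: they have to be found in the camera images.
- thread_rack: grey fixed rack, two rows of three steel pegs. Origin: on the table under mid-deck. x to the back (black 94 mm mast stub at x +87 mm), y left as the robot sees it; turned up to 0.2 rad. Deck 150 x 246 mm, top 18 mm up. Pegs at x -40 (front), +40 (back) by y +80 (left), 0, -80 (right) mm: 8 mm thick, round tips 88 mm above the table.
- spool_white: king spool of white thread, upright: cylinder 44 mm across, 96 mm tall, 22 mm bore right through, orange base flange 60 mm across and 6 mm thick; 0.1 to 0.2 kg. Origin: centre of the underside, z up. Sits on one of the two middle pegs (front or back row), down on the deck, with up to 7 mm sideways play.
- spool_black: king spool of black thread, upright: cylinder 44 mm across, 96 mm tall, 22 mm bore right through, orange base flange 60 mm across and 6 mm thick; 0.1 to 0.2 kg. Origin: centre of the underside, z up. Sits on the other middle peg, in the other row.
- spool_red: king spool of red thread, upright: cylinder 44 mm across, 96 mm tall, 22 mm bore right through, orange base flange 60 mm across and 6 mm thick; 0.1 to 0.2 kg. Origin: centre of the underside, z up. Stands loose on the table at the start.
- spool_blue: king spool of blue thread, upright: cylinder 44 mm across, 96 mm tall, 22 mm bore right through, orange base flange 60 mm across and 6 mm thick; 0.1 to 0.2 kg. Origin: centre of the underside, z up. Stands loose on the table at the start.
- spool_yellow: king spool of yellow thread, upright: cylinder 44 mm across, 96 mm tall, 22 mm bore right through, orange base flange 60 mm across and 6 mm thick; 0.1 to 0.2 kg. Origin: centre of the underside, z up. Stands loose on the table at the start.
- spool_green: king spool of green thread, upright: cylinder 44 mm across, 96 mm tall, 22 mm bore right through, orange base flange 60 mm across and 6 mm thick; 0.1 to 0.2 kg. Origin: centre of the underside, z up. Stands on the table among the others; it is not used.
- threading_hook: threading hook lying on the table: wooden handle 110 mm long, 14 mm thick (round, four flats over the middle 28 mm, where to grip it); a thin steel shaft and hook reach 57 mm past its +x end; about 50 g. Origin: at the underside of the handle's middle (handle axis 7 mm above); x along the handle towards the hook, z up.
- tool_clip: black fixed strip 112 x 46 mm with two pairs of sprung steel jaws at x +-32 mm (each 12 mm wide, 44 mm high; between them 52 mm free for the fingers down to the 5 mm base). Origin: on the table under its middle, x along the seat. A handle laid along x and pressed down with 5 to 10 N spreads the jaws (beads 11 mm apart, 30 mm up), snaps in and rests with its underside 18 mm up.
There are look-alikes about, which are no part of the job. Several things look just like the spool_yellow: the one meant starts farthest to the robot's right.

How it is judged:
By the outcome, as a careful person would: the job done as asked, in the order asked, and still so for the second after the job is handed in, with the robot touching nothing.
It also fails if it takes over 99 s, if anything falls off the work surface, if the arm or the gripper's body presses on something with over 40 N, if the wrist force passes 120 N, or if a joint passes its speed limit or range.

## Working session

There is one attempt and no reset: what is moved stays moved. The work goes in short steps, each a Python script; the robot and the scene stay as the last script left them, time stands still between calls to the robot, and variables do not carry over. Pictures are saved under pics/ and viewed, at most 14 in all, crops included, and the job is handed in when it is done.

```bash
mkdir -p pics; ls; cat > h.py <<'E'
import numpy as np, cv2
from bench import *
def cam(n):
    f=grab_frame(n); f["R"]=np.array(f["R"]); f["t"]=np.array(f["t"]); return f
def save(f,name,crop=None,scale=1):
    im=f["frame"][:,:,::-1]
    if crop: r0,r1,c0,c1=crop; im=im[r0:r1,c0:c1]
    cv2.imwrite("pics/"+name,cv2.resize(im,None,fx=scale,fy=scale,interpolation=cv2.INTER_CUBIC))
def ray(f,u,v,z):
    d=f["R"].T@np.array([(u-f["cx"])/f["fx"],(v-f["cy"])/f["fy"],1]); o=-f["R"].T@f["t"]
    return o+d*(z-o[2])/d[2]
def cloud(f):
    v,u=np.mgrid[:480,:640]; z=f["depth"]
    p=np.stack([(u-f["cx"])/f["fx"]*z,(v-f["cy"])/f["fy"]*z,z],-1)
    return (p-f["t"])@f["R"]
def proj(f,X):
    c=f["R"]@np.array(X)+f["t"]; return f["fx"]*c[0]/c[2]+f["cx"],f["fy"]*c[1]/c[2]+f["cy"]
E
python3 - <<'E'
from h import *
for n in("top","side"):
    f=cam(n); save(f,n+"0.png"); print(n,f["fx"],-f["R"].T@f["t"],f["R"][2],(f["depth"]>0).mean())
    np.savez(n+"0.npz",**f)
print(observe())
E
```

```text
pics
top 517.196849130007 [ 0.36877739 -0.07159251  1.05158856] [ 0.13114619  0.01847272 -0.99119092] 0.996015625
side 585.2465346811555 [ 0.33818087 -0.77704348  0.72152169] [ 0.15855269  0.72658006 -0.66853755] 0.9960514322916667
{'time': 0.1, 'q': array([ 1.13181547e+00,  3.26868581e-01, -1.93524111e-01,  1.05202830e+00,
        1.78506363e-05,  1.43658454e+00]), 'qd': array([ 0.00073968, -0.00406397,  0.00290667, -0.00144683, -0.0003317 ,
       -0.00181655]), 'effort': array([ 1.36324114e-03, -4.44238865e+01,  2.63037890e+01,  7.87727593e-03,
       -1.21191160e-04,  1.69874664e-06]), 'tool_pos': array([0.16479812, 0.52416262, 0.23856552]), 'tcp_rot': array([-4.76807069e-01, -3.10471583e+00,  2.43963473e-03]), 'wrist_force': array([ 0.41693733,  0.21802018, -0.26179533]), 'ft_torque': array([-0.02071885,  0.00564971,  0.0046506 ]), 'finger_force': 0.0, 'gripper_width': 0.08541560642007223}
```

View pics/top0.png

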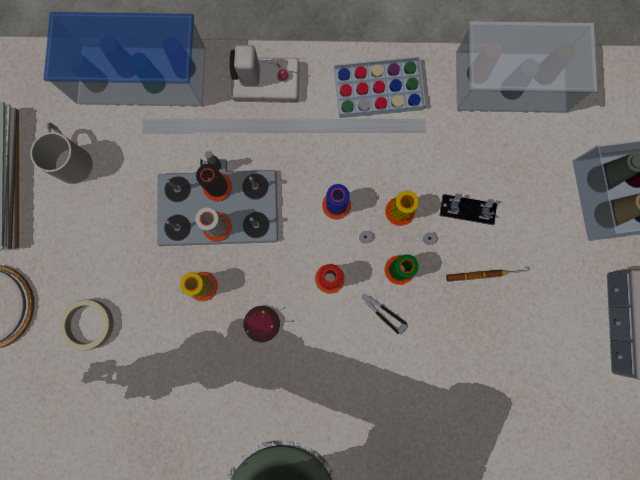

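View pics/side0.png

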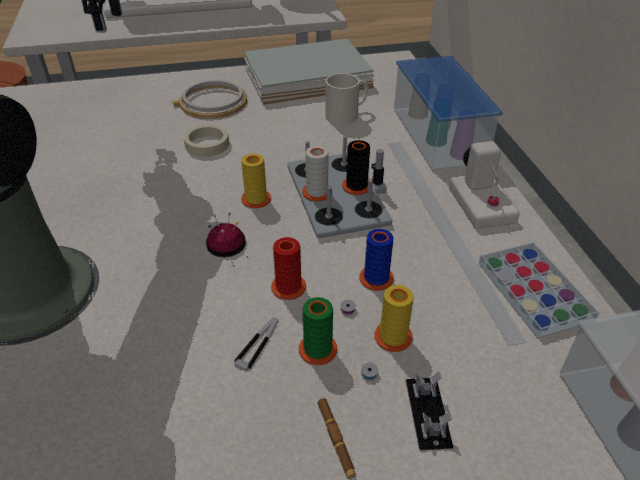

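The only yellow candidates in the top view are (405,205) and (198,286). The rightmost is (405,205). White is in the front row and black in the back row, so red goes front-left, blue front-right and yellow back-left.

```bash
cat > meas.py <<'E'
from h import *
COL={"red":[((0,150,60),(5,255,255)),((175,150,60),(180,255,255))],"blue":[((110,120,40),(130,255,255))],
 "yellow":[((20,140,80),(34,255,255))],"green":[((45,80,30),(85,255,255))]}
def spools(f,zb=0.0):
    """top-ring centres of coloured spools from depth+colour; zb = underside height"""
    P=cloud(f); hsv=cv2.cvtColor(f["frame"],cv2.COLOR_RGB2HSV); out={}
    for k,rs in COL.items():
        m=sum(cv2.inRange(hsv,np.array(a),np.array(b)) for a,b in rs)
        m=((m>0)&(abs(P[...,2]-zb-.096)<.006)&(np.hypot(P[...,0],P[...,1])<.9)).astype(np.uint8)
        m=cv2.morphologyEx(m,cv2.MORPH_CLOSE,np.ones((9,9)))
        n,l,s,c=cv2.connectedComponentsWithStats(m)
        for i in range(1,n):
            if s[i,4]<60: continue
            v,u=np.where(l==i); (cu,cv_),r=cv2.minEnclosingCircle(np.stack([u,v],1).astype(np.float32))
            out.setdefault(k,[]).append((ray(f,cu,cv_,zb+.096).round(4),s[i,4],round(float(r),1),(round(cu),round(cv_))))
    return out
E
python3 - <<'E'
from meas import *
L=lambda n:dict(np.load(n+"0.npz"))
f=L("top")
for n in("top","side"):
    for k,v in spools(L(n)).items():
        for a in v: print(n,k,*a)
P=cloud(f); z=P[...,2]
def rect(m):
    m=cv2.morphologyEx(m.astype(np.uint8),cv2.MORPH_OPEN,np.ones((3,3)))
    n,l,s,c=cv2.connectedComponentsWithStats(m); i=1+np.argmax(s[1:,4]); v,u=np.where(l==i)
    return np.stack([u,v],1),l==i
roi=np.zeros_like(z,bool); roi[150:260,140:295]=1
_,m=rect(roi&(abs(z-.018)<.006)); m=m.astype(np.uint8)
pts=P[m>0][:,:2]; (c,s,a)=cv2.minAreaRect((pts*1000).astype(np.float32)); print("rack",c,s,a)
# peg tips in top view: high points
for row,col in((188,178),(225,177),(186,256),(224,255)):
    sub=P[row-22:row+22,col-22:col+22]; q=sub[(sub[...,2]>.05)&(sub[...,2]<.1)]; print("peg",len(q),q.mean(0) if len(q) else 0)
roi[:]=0; roi[185:230,430:510]=1
q=P[roi&(z>.003)]; (c,s,a)=cv2.minAreaRect((q[:,:2]*1000).astype(np.float32)); print("clip all",c,s,a)
hsv=cv2.cvtColor(f["frame"],cv2.COLOR_RGB2HSV)
m=roi&(hsv[...,2]<50); v,u=np.where(m); print(cv2.minAreaRect(np.stack([u,v],1).astype(np.float32)))
g=np.array([ray(f,a,b,.005)[:2] for a,b in zip(u,v)])*1000; print("clip base",cv2.minAreaRect(g.astype(np.float32)))
roi[:]=0; roi[255:295,435:540]=1
q=P[roi&(z>.003)]; print("hook z",len(q),np.percentile(q[:,2],[50,90,99]))
m=roi&(hsv[...,1]>110); v,u=np.where(m)
g=np.array([ray(f,a,b,.007)[:2] for a,b in zip(u,v)])*1000; print("handle",cv2.minAreaRect(g.astype(np.float32)))
a=cv2.resize(f["frame"][180:300,380:540,::-1],None,fx=5,fy=5,interpolation=2); cv2.imwrite("pics/crop.png",a)
E
```

```text
top red [ 0.587  -0.0962  0.096 ] 139 6.6 (337, 195)
top red [ 0.4338 -0.0851  0.096 ] 353 11.8 (330, 276)
top blue [ 0.5855 -0.0961  0.096 ] 305 11.6 (337, 195)
top yellow [ 0.5753 -0.2259  0.096 ] 340 11.7 (406, 202)
top yellow [0.4126 0.171  0.096 ] 294 11.7 (191, 284)
top green [ 0.455  -0.2254  0.096 ] 331 11.7 (406, 266)
side red [ 0.5848 -0.0927  0.096 ] 100 7.0 (379, 236)
side red [ 0.4319 -0.0907  0.096 ] 446 13.1 (286, 248)
side blue [ 0.5835 -0.0998  0.096 ] 445 13.1 (380, 239)
side yellow [0.4104 0.1666 0.096 ] 278 10.9 (252, 162)
side yellow [ 0.573  -0.2298  0.096 ] 577 14.7 (398, 298)
side green [ 0.453  -0.2289  0.096 ] 608 14.8 (317, 310)
rack (585.831298828125, 149.4644775390625) (174.58419799804688, 245.8946990966797) 3.685933828353882
peg 41 [0.60808771 0.22947792 0.07306471]
peg 39 [0.52865701 0.22455183 0.07303412]
peg 32 [0.61689142 0.07034185 0.07506154]
peg 28 [0.5372728  0.06562874 0.07646004]
clip all (530.5250854492188, -243.42713928222656) (142.06747436523438, 450.0828857421875) 25.74983787536621
((468.0334777832031, 208.9764862060547), (55.3216667175293, 21.25973892211914), 10.007979393005371)
clip base ((583.5868530273438, -366.3058776855469), (111.6802978515625, 44.595848083496094), 81.04193878173828)
hook z 599 [0.01086626 0.01519149 1.05158856]
handle ((448.9466552734375, -380.10198974609375), (12.962018966674805, 117.76533508300781), 7.115431308746338)
```

View pics/crop.png

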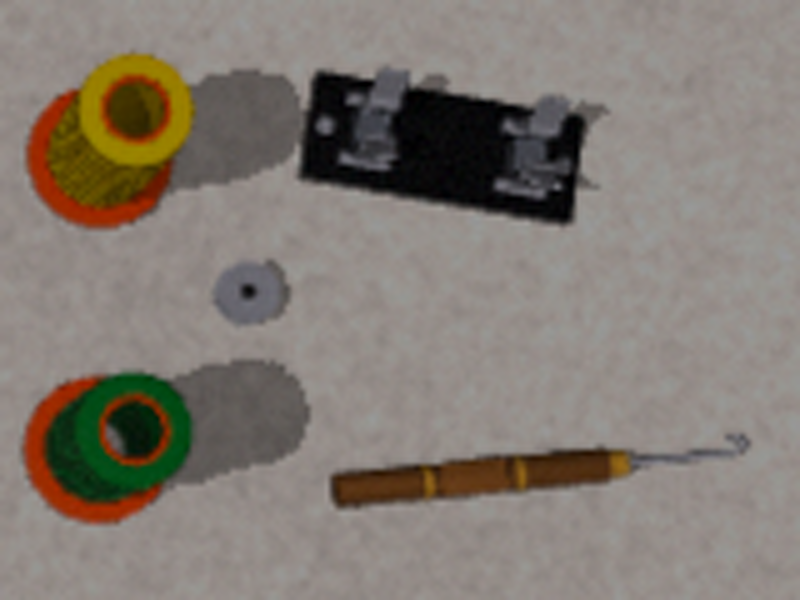

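The crop shows the rightmost yellow spool at (405,205), above the green one (405,268), with the clip at (468,209) and the hook handle at (477,275). This confirms the choice. Starting with red.

```bash
cat > act.py <<'E'
from meas import *
from scipy.spatial.transform import Rotation as Rot
C=np.array([.5745,.1495]); TH=.06
def peg(x,y): return C+np.array([[np.cos(TH),-np.sin(TH)],[np.sin(TH),np.cos(TH)]])@[x,y]
def down(p,yaw):
    """rotvec, tool down, closing line at yaw+90deg; nearer half turn"""
    q=observe()["q"]; best=None
    for k in(-1,0,1,2):
        r=(Rot.from_euler("z",yaw+k*np.pi)*Rot.from_euler("x",np.pi)).as_rotvec(); s=solve_ik(p,r)
        if s is not None:
            d=abs(np.array(s)-q).max()
            if best is None or d<best[0]-1e-6: best=(d,r)
    return best[1]
def rep(s):
    o=observe(); print(s,"t%.1f"%o["time"],o["tool_pos"].round(4),"w%.4f"%o["gripper_width"],"F",o["wrist_force"].round(1),"ff%.0f"%o["finger_force"])
def pick(xy,yaw,zg=.065,top=.22):
    set_gripper(.075,50); p=[*xy,.15]; move_pose(p,down(p,yaw)); servo_line([*xy,zg],rate=.2)
    set_gripper(.02,50); rep("grip"); servo_line([*xy,top],rate=.3)
def over(xy,yaw,top=.22):
    p=[*xy,top]; move_pose(p,down(p,yaw)); rep("over")
def lower(xy,zg=.065):
    servo_line([*xy,zg+.03],rate=.2)
    h=servo_line([*xy,zg+.014],rate=.06,threshold=6); rep("down %s"%h)
def release(xy,top=.19):
    set_gripper(.058); rep("rel"); servo_line([*xy,top],rate=.3)
E
python3 - <<'E'
from act import *
pick((.433,-.088),TH); xy=peg(-.04,.08); over(xy,TH)
f=cam("side"); save(f,"red1.png")
E
```

```text
grip t3.7 [ 0.4341 -0.0882  0.0663] w0.0429 F [-0.2  2.5  5.8] ff49
over t6.5 [0.5296 0.2266 0.2196] w0.0431 F [ 0.  -0.  -0.8] ff51
```

View pics/red1.png

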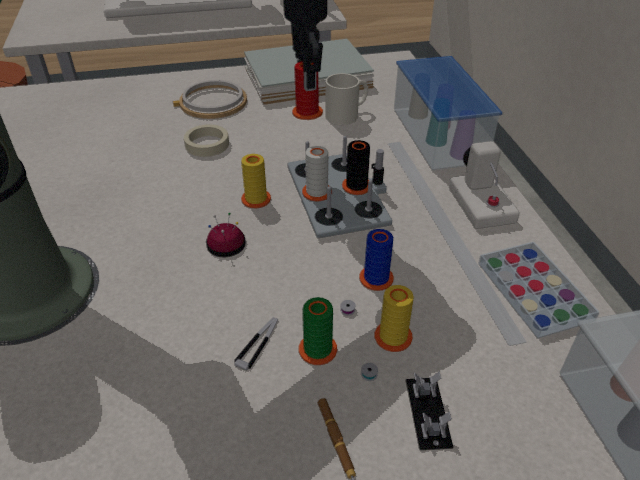

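Red hangs upright above the front-left peg, with its flange near (308,111). I'll check the flange against its expected pixel, then lower.

```bash
cat >> act.py <<'E'
def flange(zb):
    """side-view position of the held spool's flange at height zb near the TCP (bore-free: bounding box centre)"""
    f=cam("side"); p=observe()["tool_pos"]; u,v=proj(f,[p[0],p[1],zb]); u0,v0=int(u),int(v)
    hsv=cv2.cvtColor(f["frame"],cv2.COLOR_RGB2HSV); m=cv2.inRange(hsv,np.array((6,170,90)),np.array((16,255,255)))
    k=np.zeros_like(m); k[v0-25:v0+25,u0-30:u0+30]=1; m=m*k
    n,l,s,c=cv2.connectedComponentsWithStats(m); i=1+np.argmax(s[1:,4]); x,y,w,h,_=s[i]
    pts=np.argwhere(l==i); bot=y+h; cu=x+w/2-.5
    e=np.array([proj(f,[p[0]+.03*np.cos(a),p[1]+.03*np.sin(a),zb]) for a in np.linspace(0,6.28,60)])
    print("flange u %.1f bottom %.1f w %d | expect u %.1f bottom %.1f w %.1f; m/px %.4f"%(cu,bot-.5,w,(e[:,0].max()+e[:,0].min())/2,e[:,1].max(),np.ptp(e[:,0]),.06/np.ptp(e[:,0])))
E
python3 - <<'E'
from act import *
o=observe(); flange(.2196-.066)
xy=peg(-.04,.08); lower(xy)
E
```

```text
flange u 307.5 bottom 118.5 w 30 | expect u 307.3 bottom 120.4 w 30.8; m/px 0.0019
down True t7.7 [0.5318 0.2265 0.0832] w0.0430 F [ 0.1 -0.9 -0.1] ff50
```

```bash
python3 - <<'E'
from act import *
release(peg(-.04,.08))
pick((.5845,-.098),TH); xy=peg(-.04,-.08); over(xy,TH); flange(.2196-.066); lower(xy)
o=observe()["tool_pos"][2]
if o<.09: release(xy)
f=cam("side"); save(f,"blue1.png",(100,300,220,440),3)
E
```

```text
rel t8.0 [0.5309 0.2271 0.0828] w0.0577 F [-0.7 -0.5  0.1] ff0
grip t11.0 [ 0.5859 -0.0982  0.0668] w0.0434 F [-0.2  1.1  7.6] ff50
over t12.4 [0.5388 0.0672 0.2187] w0.0433 F [ 0.2 -0.3 -0.9] ff51
flange u 329.5 bottom 164.5 w 34 | expect u 330.4 bottom 166.2 w 34.3; m/px 0.0018
down True t13.5 [0.5413 0.0678 0.0839] w0.0436 F [-0.5 -0.3 -0.9] ff51
rel t13.8 [0.5406 0.0671 0.0836] w0.0580 F [-0.1  0.8 -0.1] ff0
```

View pics/blue1.png

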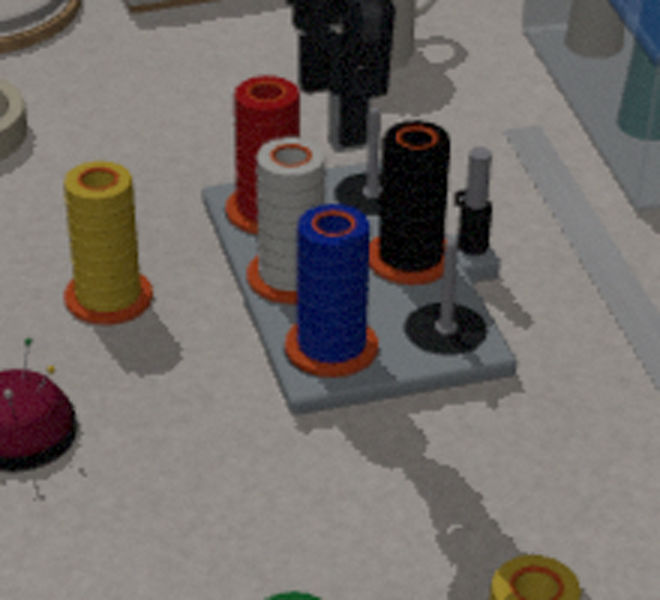

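Red (265,150 in the crop) and blue (333,290) stand fully down beside white. Yellow is next, with a higher carry because it passes over the other spools.

```bash
python3 - <<'E'
from act import *
pick((.574,-.228),TH,top=.24); xy=peg(.04,.08); over(xy,TH,top=.24); flange(.24-.066); lower(xy)
if observe()["tool_pos"][2]<.09: release(xy,top=.24)
p=[.449,-.38,.16]; yh=TH; set_gripper(.05); move_pose(p,down(p,np.radians(97.1-180)));rep("hook")
f=cam("side"); save(f,"yel1.png",(100,300,220,440),3); f=cam("top"); np.savez("top1.npz",**f); save(f,"top1.png",(140,300,140,300),4)
E
```

```text
grip t16.8 [ 0.5754 -0.2284  0.0669] w0.0432 F [0.1 1.7 6. ] ff50
over t19.2 [0.61   0.2305 0.2399] w0.0429 F [-0.2 -0.3 -1.1] ff51
flange u 346.5 bottom 103.5 w 30 | expect u 347.1 bottom 105.4 w 30.8; m/px 0.0020
down True t20.4 [0.6117 0.2336 0.084 ] w0.0429 F [0.3 1.6 1.7] ff50
rel t20.7 [0.6106 0.2323 0.0829] w0.0581 F [ 0.6 -0.  -0.5] ff0
hook t23.9 [ 0.4497 -0.3794  0.1602] w0.0503 F [0.2 0.4 0.3] ff0
```

View pics/yel1.png

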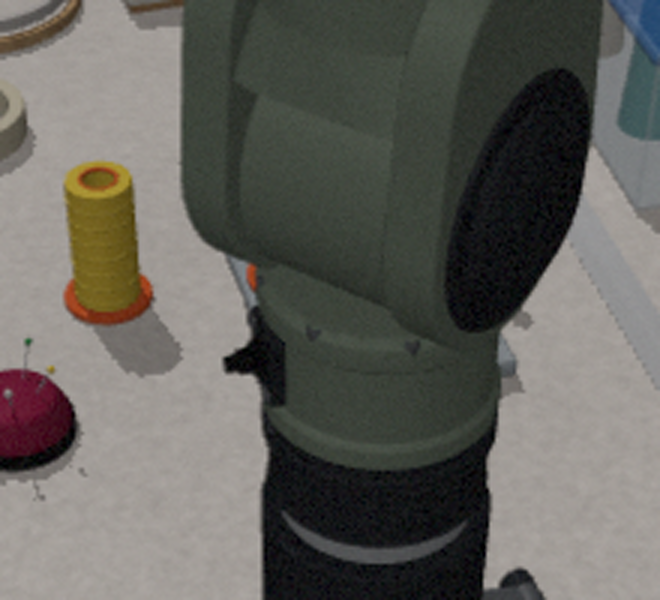

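View pics/top1.png

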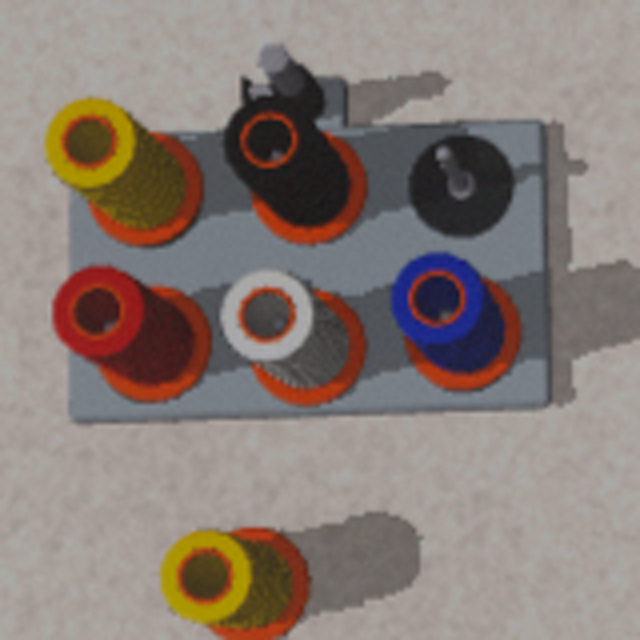

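The top view shows yellow, red and blue each with a peg inside the bore, flat on the deck, with white and black in place. The side view is blocked by the arm. Next is the hook: I'll refine the handle middle and the clip seat from the saved frames, then grip.

```bash
python3 - <<'E'
from act import *
L=lambda n:dict(np.load(n+"0.npz"))
f=L("top"); g=ray(f,475,275.2,.012); print("grip pt top",g)
s=L("side")
for F,box in((f,(180,230,430,510)),(s,(360,460,395,465))):
    P=cloud(F); a,b,c,d=box; q=P[a:b,c:d].reshape(-1,3); q=q[(q[:,2]>.025)&(q[:,2]<.05)]
    d=np.array([np.cos(np.radians(81)),np.sin(np.radians(81))]); n=np.array([-d[1],d[0]])
    r=q[:,:2]-[.5836,-.3663]; x=r@d; y=r@n
    for m in(x>0,x<0): print(m.sum(),"along",np.percentile(x[m],[2,50,98]).round(4),"across",np.percentile(y[m],[2,50,98]).round(4),"z",q[m,2].max().round(4))
hsv=cv2.cvtColor(s["frame"],cv2.COLOR_RGB2HSV); m=(hsv[...,2]<50); m[:360]=0; m[:,:400]=0; m[:,460:]=0
v,u=np.where(m); print("side clip base",cv2.minAreaRect(np.array([ray(s,a,b,.005)[:2]*1000 for a,b in zip(u,v)],np.float32)))
m=(hsv[...,1]>110); m[:395]=0; m[:,:310]=0; m[:,360:]=0
v,u=np.where(m); print("side handle",cv2.minAreaRect(np.array([ray(s,a,b,.007)[:2]*1000 for a,b in zip(u,v)],np.float32)))
save(s,"sidehook.png",(370,480,290,470),4)
E
```

```text
grip pt top [ 0.44741783 -0.37670493  0.012     ]
87 along [0.0259 0.0323 0.0376] across [-0.0169 -0.0072  0.0182] z 0.0459
87 along [-0.0379 -0.0312 -0.0258] across [-0.0174 -0.0076  0.0177] z 0.047
175 along [0.0254 0.0303 0.0379] across [-0.0149 -0.0049  0.0199] z 0.047
196 along [-0.0385 -0.0334 -0.0262] across [-0.0149 -0.0053  0.0197] z 0.0475
side clip base ((581.5862426757812, -366.58349609375), (112.02851867675781, 45.13982391357422), 80.94757843017578)
side handle ((446.6729736328125, -376.00592041015625), (14.207562446594238, 120.9596176147461), 7.204757213592529)
```

View pics/sidehook.png

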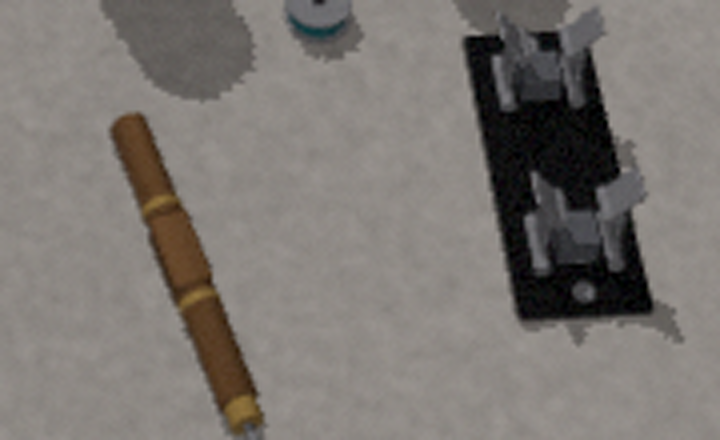

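The handle's flats are centred at crop (179,251) and the jaw pairs sit at (540,75) and (578,235). Gripping the hook now, then carrying it above the clip for one look.

```bash
python3 - <<'E'
from act import *
s=dict(np.load("side0.npz")); g=ray(s,334.75,432.75,.012); print(g)
xy=(g[:2]+[.4474,-.3767])/2; print(xy)
set_gripper(.04,100); r=down([*xy,.1],np.radians(97.1))
servo_line([*xy,.1],r,rate=.2); servo_line([*xy,.02],rate=.15); h=servo_line([*xy,.0085],rate=.04,threshold=8); rep(h)
set_gripper(.005,100); rep("grip"); servo_line([*xy,.11],rate=.2)
c=[.5825,-.3664]; p=[*c,.11]; servo_line(p,down(p,np.radians(81)),rate=.15); rep("over clip")
save(cam("side"),"h1.png",(300,480,330,510),4)
E
```

```text
[ 0.44574299 -0.37472835  0.012     ]
[ 0.44657149 -0.37571417]
False t25.9 [ 0.4464 -0.3756  0.0084] w0.0401 F [0.4 0.1 0.5] ff0
grip t26.2 [ 0.4467 -0.3759  0.009 ] w0.0109 F [-0.5  0.3  5.8] ff99
over clip t27.9 [ 0.5815 -0.3662  0.1092] w0.0111 F [-0.2 -0.7  0.2] ff99
```

View pics/h1.png

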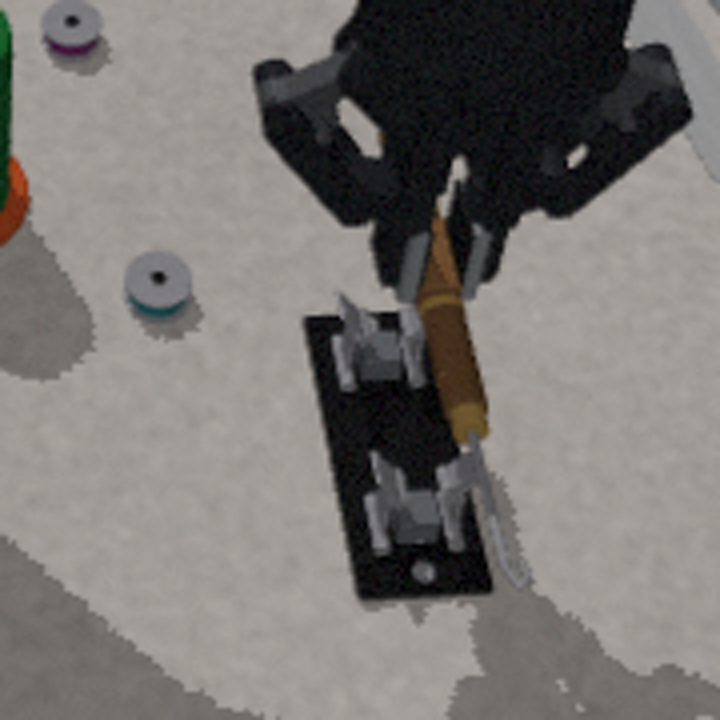

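The hook is held level above the clip, with its near band at crop (442,300) and the ferrule end at (470,438). I'll check alignment by casting these onto the handle's height.

```bash
python3 - <<'E'
from act import *
s=dict(np.load("side0.npz"))
d=np.array([np.cos(np.radians(81)),np.sin(np.radians(81))]); n=np.array([-d[1],d[0]])
for u,v in((442,300),(470,438),(462,403)):
    r=ray(s,330+u/4,300+v/4,.112)[:2]-[.5815,-.3662]; print((r@d).round(4),(r@n).round(4))
# same on the table before the grip: band, ferrule end, ferrule start (sidehook crop)
a=np.radians(97.1); d=np.array([np.cos(a),np.sin(a)]); n=np.array([-d[1],d[0]])
for u,v in((198,297),(245,425),(235,400)):
    r=ray(s,290+u/4,370+v/4,.012)[:2]-[.4467,-.3759]; print((r@d).round(4),(r@n).round(4))
E
```

```text
-0.0157 0.0007
-0.065 0.0027
-0.053 0.0025
-0.0165 0.0007
-0.0625 0.0022
-0.0537 0.0022
```

The hook is centred within about 2 mm, so I'll press it in.

```bash
python3 - <<'E'
from act import *
c=[.583,-.3664]
print(servo_line([*c,.052],rate=.15,threshold=12)); rep("above")
for z in(.044,.038,.032,.029,.0265): 
    h=servo_line([*c,z],rate=.04,threshold=35); rep((z,h))
save(cam("side"),"h2.png",(300,480,330,510),4)
E
```

```text
False
above t28.5 [ 0.5828 -0.3666  0.0522] w0.0106 F [-0.5  0.2 -0.1] ff99
(0.044, False) t28.9 [ 0.583  -0.3664  0.0442] w0.0113 F [-0.3  0.3  0.2] ff99
(0.038, False) t29.2 [ 0.5831 -0.3664  0.0378] w0.0113 F [ 0.2 -0.5 -0.8] ff98
(0.032, False) t29.5 [ 0.5829 -0.3667  0.0321] w0.0112 F [-1.6 -0.5  0. ] ff98
(0.029, False) t29.7 [ 0.5826 -0.3663  0.0284] w0.0110 F [-0.1 -1.3 -2. ] ff98
(0.0265, False) t30.0 [ 0.583  -0.3663  0.027 ] w0.0109 F [-2.1  1.   4.7] ff99
```

View pics/h2.png

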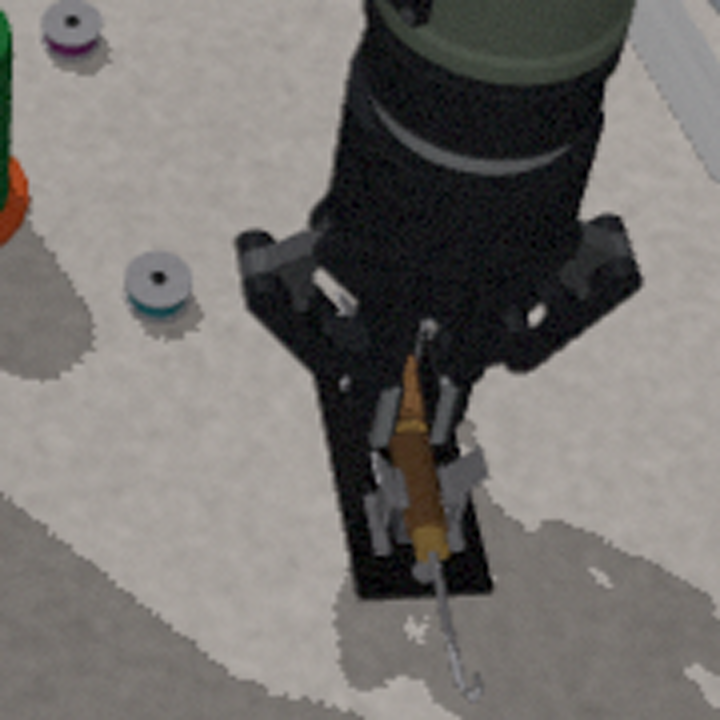

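The handle is between the jaws (415,480 in the crop). The force went slightly negative and then positive, which fits a snap-in. A short firm push, then release and check.

```bash
python3 - <<'E'
from act import *
c=[.583,-.3664]
h=servo_line([*c,.0235],rate=.03,threshold=14); rep(("push",h))
set_gripper(.034,40); rep("rel"); servo_line([*c,.13],rate=.15); q=observe()["q"]; 
p=[.40,.05,.3]; move_pose(p,down(p,0)); rep("away")
F=cam("side"); save(F,"h3.png",(60,480,220,520),2); f=cam("top")
d=np.array([np.cos(np.radians(81)),np.sin(np.radians(81))]); n=np.array([-d[1],d[0]])
for g in(F,f):
    P=cloud(g); r=P[...,:2]-[.583,-.3664]; x=r@d; y=r@n
    hsv=cv2.cvtColor(g["frame"],cv2.COLOR_RGB2HSV)
    m=(abs(x)<.075)&(abs(y)<.015)&(P[...,2]>.012)&(hsv[...,1]>100)
    print(m.sum(),"x",np.percentile(x[m],[1,99]),"y",np.median(y[m]),"z by x",[np.percentile(P[...,2][m&(abs(x-k)<.012)],90).round(4) for k in(-.045,0,.045)])
E
```

```text
('push', False) t30.3 [ 0.5831 -0.3664  0.0268] w0.0111 F [-6.9  6.2 21.6] ff101
rel t30.6 [ 0.5829 -0.3662  0.0228] w0.0342 F [0.4 0.2 0. ] ff0
away t33.2 [0.4005 0.0496 0.2998] w0.0338 F [ 1.2 -0.2  0.2] ff0
723 x [-0.05259284  0.06210685] y 0.0021156279386435758 z by x [np.float64(0.033), np.float64(0.0335), np.float64(0.0335)]
383 x [-0.05205309  0.06261051] y 0.00015250696513039255 z by x [np.float64(0.0327), np.float64(0.0335), np.float64(0.0331)]
```

View pics/h3.png

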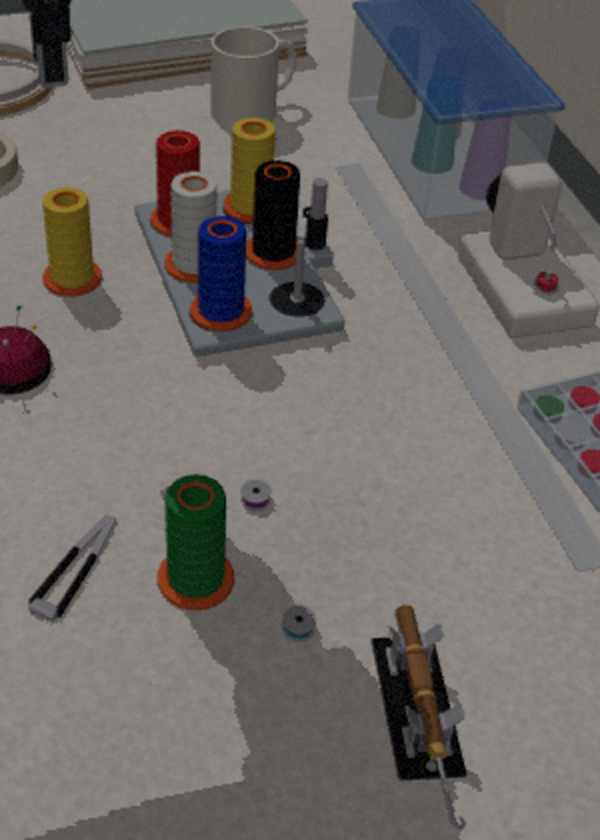

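Every spool is seated and green hasn't moved. The hook lies home in the clip, top at 33 mm, but it may sit off-centre lengthways: bands at (413,652) and (424,693). I'll compute the offset.

```bash
python3 - <<'E'
from act import *
s=dict(np.load("side0.npz"))
d=np.array([np.cos(np.radians(81)),np.sin(np.radians(81))])
for nm,u,v in(("far end",404,607),("band",413,652),("band",424,693),("ferr start",435,745),("ferr end",437,757)):
    print(nm,((ray(s,220+u/2,60+v/2,.032)[:2]-[.583,-.3664])@d).round(4))
save(cam("side"),"h4.png",(350,480,380,480),6)
E
```

```text
far end 0.0617
band 0.0233
band -0.0096
ferr start -0.0484
ferr end -0.057
```

View pics/h4.png

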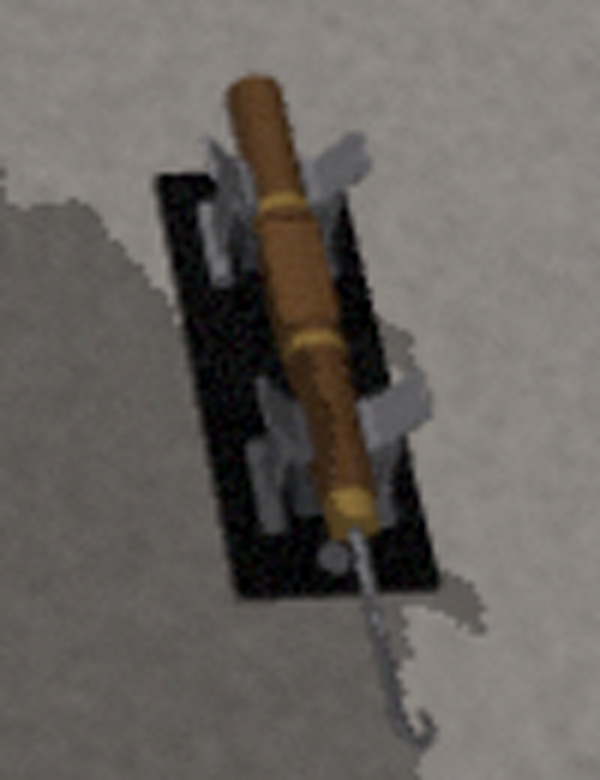

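The handle is home, but its middle sits about 6.5 mm towards +y of the clip's middle. It probably slipped during the firm push. I'll grip it again on the flats and slide it back along the seat.

```bash
cat > fin.py <<'E'
from act import *
D=np.array([np.cos(np.radians(81)),np.sin(np.radians(81))])
def away():
    p=[.40,.05,.3]; move_pose(p,down(p,0)); rep("away")
    for nm in("side","top"):
        g=cam(nm); P=cloud(g); n=np.array([-D[1],D[0]]); r=P[...,:2]-[.583,-.3664]; x=r@D; y=r@n
        hsv=cv2.cvtColor(g["frame"],cv2.COLOR_RGB2HSV)
        m=(abs(x)<.08)&(abs(y)<.015)&(P[...,2]>.012)&(hsv[...,1]>100)
        b=m&(abs(x)<.035)&(hsv[...,0]>17)   # yellow bands
        print(nm,"x",np.percentile(x[m],[1,99]).round(4),"z",[np.percentile(P[...,2][m&(abs(x-k)<.012)],90).round(4) for k in(-.045,0,.045)])
        if nm=="side": save(g,"hs%d.png"%observe()["time"],(350,480,380,480),4)
E
python3 - <<'E'
from fin import *
c=np.array([.583,-.3664]); a=c+.0065*D
set_gripper(.034,40); p=[*a,.12]; r=down(p,np.radians(81)); move_pose(p,r); servo_line([*a,.05],rate=.15)
h=servo_line([*a,.026],rate=.05,threshold=8); rep(h)
set_gripper(.005,80); rep("grip")
servo_line([*c,.026],rate=.02); rep("slid"); wait(.2); rep("w")
set_gripper(.034,40); rep("rel"); servo_line([*c,.13],rate=.15); away()
E
```

```text
False t36.6 [ 0.5839 -0.3599  0.0257] w0.0342 F [-0.2 -0.3  0.4] ff0
grip t37.0 [ 0.5842 -0.3602  0.0265] w0.0112 F [-0.8 -0.2  2.7] ff78
slid t37.4 [ 0.5833 -0.3652  0.0265] w0.0121 F [-0.7  4.2  5.2] ff79
w t37.6 [ 0.5833 -0.3653  0.0265] w0.0114 F [-0.5  4.4  5.9] ff79
rel t38.0 [ 0.5829 -0.3667  0.0258] w0.0339 F [0.6 0.2 0.2] ff0
away t40.6 [0.4005 0.0496 0.2998] w0.0342 F [ 0.2 -0.1  0.4] ff0
side x [-0.058   0.0567] z [np.float64(0.033), np.float64(0.0336), np.float64(0.0333)]
top x [-0.0566  0.0577] z [np.float64(0.0334), np.float64(0.0341), np.float64(0.033)]
```

```bash
ls pics | grep hs
```

```text
hs40.png
```

View pics/hs40.png

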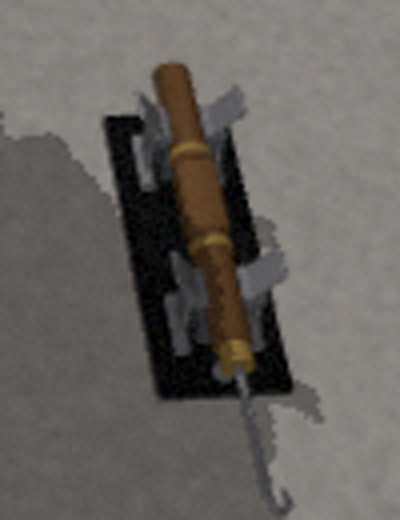

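The bands at (190,148) and (210,241) put the handle about 2–3 mm off centre. There's time for one small nudge.

```bash
python3 - <<'E'
from fin import *
c=np.array([.583,-.3664]); a=c+.0025*D; b=c-.0012*D
set_gripper(.034,40); p=[*a,.12]; r=down(p,np.radians(81)); move_pose(p,r); servo_line([*a,.05],rate=.15)
servo_line([*a,.026],rate=.05,threshold=8); set_gripper(.005,80); rep("grip")
servo_line([*b,.026],rate=.02); wait(.2); rep("slid")
set_gripper(.034,40); rep("rel"); servo_line([*b,.13],rate=.15); away()
for n in("side","top"):
    for k,v in spools(cam(n)).items(): print(n,k,[x[0] for x in v])
    for k,v in spools(cam(n),.018).items(): print(n,"deck",k,[x[0] for x in v])
E
```

```text
grip t44.2 [ 0.5836 -0.3641  0.0266] w0.0120 F [-1.5  1.7  2.7] ff79
slid t44.8 [ 0.5831 -0.3665  0.0266] w0.0119 F [-1.   3.9  5.6] ff79
rel t45.1 [ 0.5827 -0.3678  0.0258] w0.0341 F [ 0.8 -0.3 -0.4] ff0
away t47.7 [0.4005 0.0496 0.2998] w0.0340 F [-0.2 -0.  -0.4] ff0
side x [-0.0607  0.0541] z [np.float64(0.0331), np.float64(0.0339), np.float64(0.0335)]
top x [-0.0599  0.0556] z [np.float64(0.0333), np.float64(0.0332), np.float64(0.0327)]
side red [array([0.5288, 0.214 , 0.096 ])]
side blue [array([0.539 , 0.0614, 0.096 ])]
side yellow [array([0.6068, 0.2206, 0.096 ]), array([0.4104, 0.1666, 0.096 ])]
side green [array([ 0.453 , -0.2296,  0.096 ])]
side deck red [array([0.5305, 0.218 , 0.114 ]), array([0.5408, 0.07  , 0.114 ])]
side deck blue [array([0.5387, 0.0609, 0.114 ])]
side deck yellow [array([0.6093, 0.2287, 0.114 ])]
top green [array([ 0.455 , -0.2254,  0.096 ])]
top deck red [array([0.5423, 0.0669, 0.114 ])]
top deck blue [array([0.5413, 0.0666, 0.114 ])]
top deck yellow [array([0.6114, 0.2315, 0.114 ])]
```

```bash
python3 -c "
from bench import finish_job; print(finish_job())"
```

```text
the job is handed in; nothing more can be done
None
```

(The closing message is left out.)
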